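# Roll the solder reel home and close its keeper

## Task

Push the reel of solder with the fingertips up the sloping gutter and over the crest, so that it comes to rest against the end stop and does not roll back; keep it in the gutter and do not lift it. Then push the steel keeper bar round until it lies square across the gutter behind the reel. Leave the small things standing about where they are.

Things in the scene. Friction and masses are not known exactly. Their poses are not given: they have to be found in the camera images.
- gutter: Sloping sheet-metal gutter, fixed to the table, 304 mm long, 72 mm wide inside, 3 mm sheet. Origin on the table under its middle; its x runs level along it from the low to the upper end, y to the side with the keeper's pivot (towards the robot), z up. Side walls rise 14 mm (with rolled edges 17 mm) above the floor. Level low part: floor 10 mm above the table, x = -149 to -50 mm.
- crest (a point): Middle of the gutter's crest, on the floor's surface: 38.7 mm above the table, at x = 65 mm in the gutter's frame. From x = -50 mm (floor 10 mm high) the floor climbs to it in a straight 14 degree ramp; beyond it the floor falls 10 degrees to the end stop.
- end_stop (a point): Middle of the end stop's inner face where it meets the floor: x = 145 mm in the gutter's frame, 24.6 mm above the table. The stop is a plate as wide as the gutter, its top 62 mm above the table. At the other, low end (x = -149 to -153 mm) a lip tops out 22 mm above the table.
- reel_center (a point): Centre of the reel of solder, 0.42 kg, lying across the gutter: two flanges 60 mm across, 66 mm over all along its axle; between them, over 55 mm, a core 46 mm across. Starts on the low part, 40 mm high. Smooth (friction about 0.35). It rolls freely: back down the ramp, or past the crest on to the end stop, where it stays. There its centre is at x = 115 mm in the gutter's frame, 60 mm high; over the crest 69 mm high.
- keeper (a joint): Angle of the keeper, a flat steel bar swinging level about a vertical pivot; anticlockwise from above is positive. 0: the bar points along the gutter's -x, outside the wall on the robot's side. It starts from -0.5 to -0.05, swung away from the gutter. 1.571 (its stop): square across the gutter, on the low side of a reel at the end stop. Friction (0.5 N at its end) keeps it where left.
- keeper_pivot (a point): On the keeper's pivot axis, half-way up the bar, at x = 72, y = 52 mm in the gutter's frame, 66 mm above the table. The bar is 10 mm thick and 20 mm high (56 to 76 mm above the table) with an 18 mm round boss at the pivot; the post beneath is 14 mm thick.
- keeper_end (a point): Centre of the free end of the keeper's bar, 97 mm from the pivot axis, half-way up the bar.
- capacitor: Bystander: a small round capacitor, 18 mm across, 31 mm tall, standing close beside the gutter's upper end on the robot's side; origin at the centre of its underside.
- carton: Bystander: a small upright carton, 34 x 34 x 78 mm, standing beyond the gutter; origin at the centre of its underside.
- metal_case: Bystander: a plain grey steel box, 64 x 102 x 47 mm; origin at the centre of its underside.
- tin: Bystander: a round tin lid with screws, 74 mm across, 15 mm tall; origin at the centre of its underside.
- pen_loose: Bystander: a ballpoint pen, 137 mm long, 11 mm thick, lying right of the gutter; origin at the middle of its underside.
- spare_capacitor: Bystander: a second round capacitor, 18 mm across, 31 mm tall, standing to the left; origin at the centre of its underside.
Things that resemble listed ones, but are neither listed nor needed, are in the scene too. Leave any turquoise look-alike of the part that bears reel_center alone.

How it is judged:
On the way, in this order (a step that is already met when the one before it is completed fails the run):
1. the reel rests in the gutter against the end stop, the keeper still open (x of reel_center in the frame of gutter between 0.108 and 0.122 m and z of reel_center in the frame of gutter between 0.052 and 0.068 m and linear speed of reel below 0.03 m/s and value of joint keeper below 0.6 rad), for 0.2 s.
2. the keeper lies across the gutter (value of joint keeper above 1.35 rad), for 0.2 s.
At the end, for the whole second after the job is handed in: The reel rests against the end stop (centre within 7 mm of its place along the gutter, within 8 mm in height), still, and the keeper stands at 1.35 rad or more (x of reel_center in the frame of gutter between 0.108 and 0.122 m and z of reel_center in the frame of gutter between 0.052 and 0.068 m and linear speed of reel below 0.02 m/s and value of joint keeper above 1.35 rad); the robot touches nothing.
It fails at once if the reel was lifted off the gutter's floor (z of reel_center in the frame of gutter above 0.084 m or (x of reel_center in the frame of gutter below -0.03 m and z of reel_center in the frame of gutter above 0.062 m)).
It fails at once if the reel left the gutter (z of reel_center in the frame of gutter below 0.032 m or y of reel_center in the frame of gutter above 0.02 m or y of reel_center in the frame of gutter below -0.02 m).
It fails at once if a bystander was displaced by more than 30 mm (distance of any of capacitor, carton, metal_case, tin, pen_loose, spare_capacitor from where it was at the start of the episode above 0.03 m).
It also fails if it takes over 51 s, if anything falls off the work surface, if the arm or the gripper's body presses on something with over 40 N, if the wrist force passes 120 N, or if a joint passes its speed limit or range.

## Robot

A 7-joint arm with a two-finger parallel gripper is mounted at the origin on a cart in front of the work surface, level with it; the furniture and walls round the work are solid. World frame = base frame: x ahead of the robot, y to its left, z up, the work surface at z = 0. Lengths are in m, angles in rad, forces in N, time in s.
With the tool pointing down it reaches from about 0.4 to 0.85 m from the base axis. Payload 10.4 kg.
Tool frame: the origin (TCP) lies on the centre line of the jaws, within the pads' length; the fingertips stand 8 mm ahead of it and the grasp point (between the pads) lies 11 mm behind it (r.finger_overhang is the distance from the TCP to the fingertips, in m); z points along the fingers, y is the line along which they close (so a half turn about z gives the same grasp; the last joint's range is limited). The gripper opens to 87 mm and grips with 3 to 60 N. Pads are 19 mm wide; open, the fingers measure 117 mm over their backs; the gripper's body (75 mm by 190 mm) begins 51 mm behind the grasp point.
Start: joints at [1.28, 0.332, -0.065, 1.46, 0.022, 1.35, -0.088], TCP at [0.165, -0.603, 0.231] pointing down, gripper open.
Joint ranges: [-2.6, 2.6], [-0.5, 2.12], [-1.47, 1.34], [0.16, 2.42], [-1.27, 4.41], [0.06, 2.06], [-2.6, 2.6]. Speed limits (rad/s): [2.22, 2.22, 2.79, 2.79, 3.14, 3.14, 3.14].

## Interface

Orientations are given as a unit quaternion [x, y, z, w].
In Python, from bench import r, vision gives the robot as it stands.
- The arm moves only by the tool drive_tool, never from a script. Its argument "series" is a list of rows, each a list of 2 entries, a list of its own where there are three numbers: the shift along the world's x, y, z in cm, then the turn about the world's z in degrees. A call has exactly 10 rows; each row shifts and turns the commanded pose from where the row before left it; what a row does not reach is not made up. A row lasts 1/8 s, in which the tool goes at most 62.5 mm and 10.7 degrees, less where a joint would pass 70% of its speed; a pose out of reach is approached as far as the arm can. A call with a gripper value outside its range is refused whole. "hand" is the closure, from 0 (fully open) to 1 (shut), set as the call begins (left out, the last holds). The fingers move at their own pace and stop on an object; "newtons" is the grip in N (left out, the last holds). Time passes only in rows, so rows that do not move let the fingers close, or fill a call up. It gives the time, the measured TCP pose, the force, the opening and the grip force at its end, in the units of the state.
- r.read_state(): the state, without advancing time (a new reading comes with each control period).
- vision.camera(name): name is "scene" or "top"; returns a dict with "color" (420x560x3 uint8, red, green, blue), "intrinsics" (3x3 intrinsics, pixels), "k1" (the pictures are not rectified: a ray, as slopes to the right and down, at radius r is drawn at 1 + k1 r^2 times it, then the intrinsics apply), "R" (3x3) and "t" (3): a world point X has camera coordinates R X + t. Camera axes: x right, y down, z forward; pixel columns grow to the right and rows downward; lengths in m; the calibration is good to about 2 mm. A picture is of the moment at which its call begins. There is no depth.
- r.close_job(): hands the job in; it is judged then, once.
The state is a dict: "time": time; "joint_positions": joint angles; "joint_vel": joint speeds; "joint_torque": joint torques, N m; "ee_pos": TCP position; "eef_rot": TCP orientation; "ft_force": force on the tool from outside, world axes, zero at the start; "torque": the same for the moment, N m; "width": finger opening in m; "grip_force": force on a finger pad.
Only numpy, scipy, OpenCV 4.12 (cv2) and the standard library are available. Lean on these libraries where they do the work, as an engineer would, in place of code of your own. Each camera call takes 0.05 s, during which the arm holds its last target. There are 200 camera calls.

## Working session

There is one attempt and no reset: what is moved stays moved. The work goes in short steps, Python scripts to look and compute and a tool call to move; the robot and the scene stay as the last step left them, time stands still between calls to the robot, and variables do not carry over. Pictures are saved under pics/ and viewed, at most 10 in all, crops included, and the job is handed in when it is done.

Besides the shell and the picture viewer there is one more tool, called after "Emit:" as a command line: name --argument value ..., lists and objects as JSON in quotes. drive_tool: Moves the arm, as the interface text tells. Its arguments: {"type":"object","properties":{"series":{"type":"array"},"hand":{"type":"number"},"newtons":{"type":"number"}},"required":["series"]}

```bash
mkdir -p pics; python3 - <<'E'
from bench import r, vision
import cv2,pickle
d={n:vision.camera(n) for n in("scene","top")}
pickle.dump(d,open("v0.pkl","wb"))
for n in d:
    cv2.imwrite(f"pics/{n}0.png",cv2.resize(d[n]["color"][:,:,::-1],(800,600)))
    print(n,d[n]["intrinsics"],d[n]["k1"],d[n]["R"],d[n]["t"])
s=r.read_state();print(s["time"],s["ee_pos"],s["eef_rot"],s["width"],r.finger_overhang)
E
```

```text
scene [[436.74145262   0.         282.11057561]
 [  0.         436.74145262 208.18860627]
 [  0.           0.           1.        ]] 0.0284829587858505 [[-0.72995567 -0.6834321  -0.00923543]
 [-0.52405358  0.56829991 -0.63435247]
 [ 0.43878534 -0.45820932 -0.77298878]] [0.38790139 0.32613448 1.0940554 ]
top [[409.39599889   0.         282.40994344]
 [  0.         409.39599889 204.81892776]
 [  0.           0.           1.        ]] -0.10814090504103933 [[ 0.00121398 -0.9998989   0.0141674 ]
 [-0.99770332 -0.00217056 -0.06770067]
 [ 0.06772457 -0.01405267 -0.99760508]] [0.00664579 0.51650453 1.43109478]
0.1 [ 0.16527543 -0.6024203   0.22984131] [ 9.91047567e-01  1.33507789e-01 -1.19665301e-04 -6.12661821e-04] 0.08715985243131125 0.008
```

View pics/scene0.png

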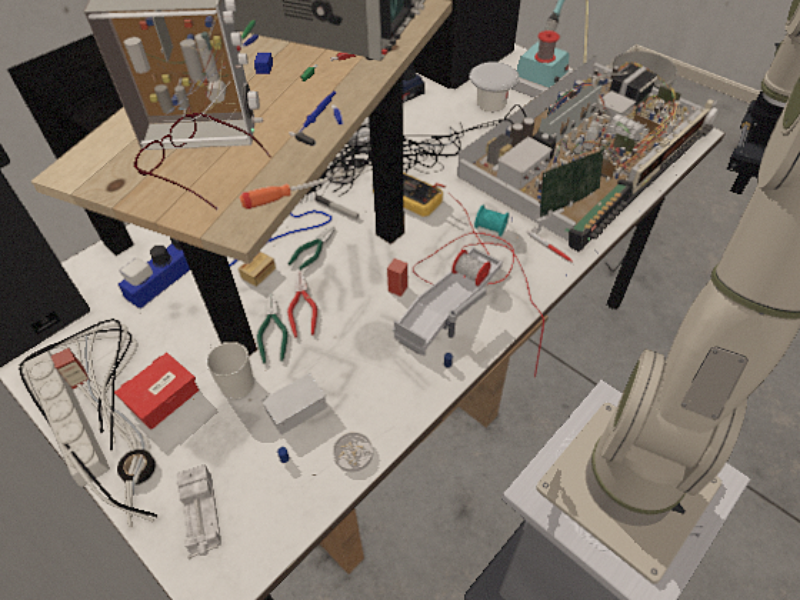

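View pics/top0.png

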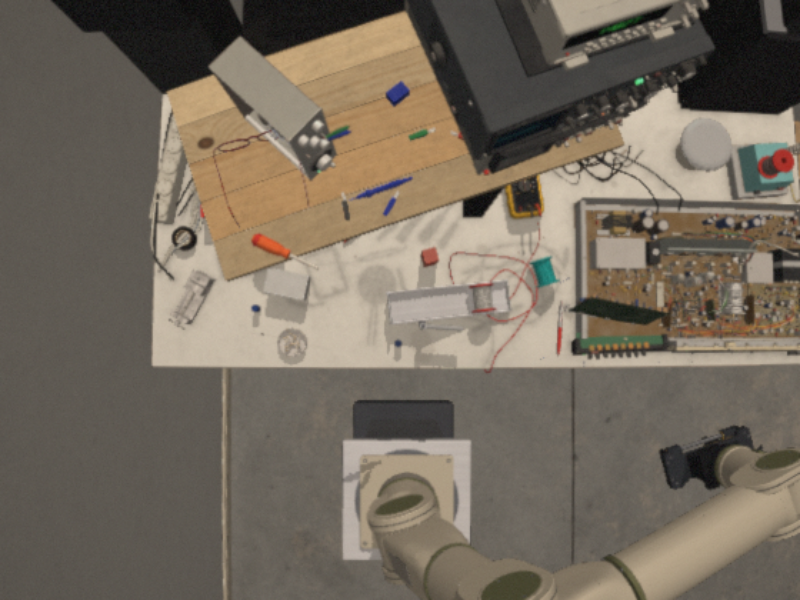

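The gutter runs nearly along world y, with its low end at the right (reel at about (485,299) in the top picture) and its upper end at the left. Next I zoom in on it.

```bash
python3 - <<'E'
import cv2,pickle,numpy as np
d=pickle.load(open("v0.pkl","rb"))
a=d["top"]["color"][185:260,255:375,::-1]; b=d["scene"]["color"][165:265,265:385,::-1]
cv2.imwrite("pics/c0.png",np.vstack([cv2.resize(a,(480,300),interpolation=2),cv2.resize(b,(360,300),interpolation=2) if 0 else cv2.resize(b[:75],(480,300),interpolation=2)]))
a=cv2.resize(a,(800,500),interpolation=2);cv2.imwrite("pics/ct.png",a)
b=cv2.resize(b,(720,600),interpolation=2);cv2.imwrite("pics/cs.png",b)
E
```

```text
(no output)
```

View pics/ct.png

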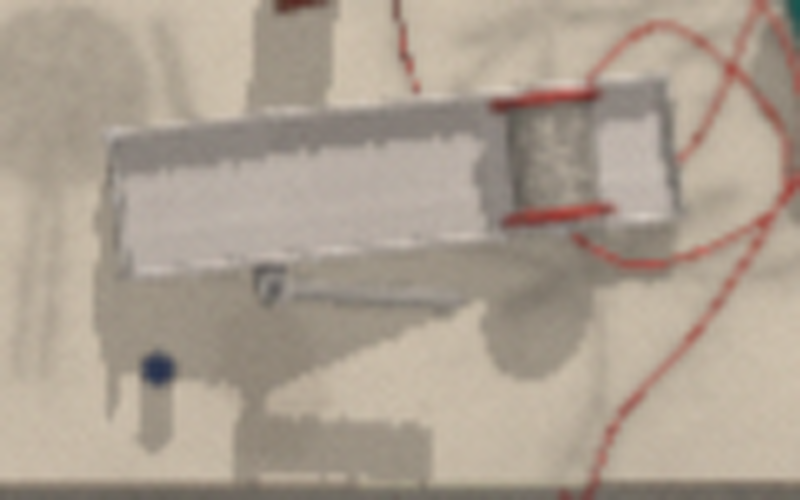

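View pics/cs.png

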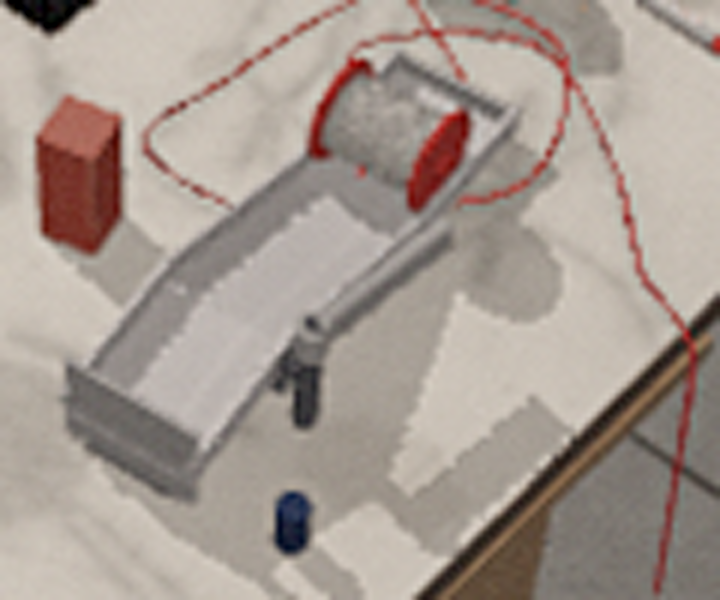

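The crops give these features:
- **Top crop:** end-stop corners (108,133) and (125,275), low-lip corners (665,80) and (678,215), pivot (270,285), keeper end (462,300), and reel flanges at rows 98 and 215.
- **Scene crop:** pivot (313,325), keeper end (447,235).

I cast these onto planes at their known heights.

```bash
cat > h.py <<'E'
import numpy as np,cv2
def ray(c,uv):
    K=c["intrinsics"];q=(np.array(uv,float)-K[:2,2])/K[0,0]
    p=q.copy()
    for _ in range(20): p=q/(1+c["k1"]*(p@p))
    return -c["R"].T@c["t"], c["R"].T@np.array([p[0],p[1],1])
def onz(c,uv,z):
    o,d=ray(c,uv); return (o+d*(z-o[2])/d[2]).round(4)
E
python3 - <<'E'
import pickle;from h import *
d=pickle.load(open("v0.pkl","rb"));T=lambda u,v,z:onz(d["top"],(255+u/6.667,185+v/6.667),z)
S=lambda u,v,z:onz(d["scene"],(265+u/6,165+v/6),z)
for n,u,v,z in [("stopfar",108,133,.062),("stopnear",125,275,.062),("lipfar",665,80,.025),("lipnear",678,217,.025),("pivot",270,283,.076),("kend",462,300,.076),("flfarL",492,101,.04),("flfarR",600,93,.04),("flnearL",505,218,.04),("flnearR",612,208,.04),("reelmid",554,155,.063),("cap",158,368,.031)]: print(n,T(u,v,z))
print("scene: pivot",S(313,322,.076),"kend",S(447,232,.076),"stopfar",S(68,370,.062),"stopnear",S(200,440,.062),"lipfar",S(395,55,.025),"lipnear",S(518,110,.025))
E
```

```text
stopfar [0.5129 0.0466 0.062 ]
stopnear [0.44   0.0377 0.062 ]
lipfar [ 0.5443 -0.2488  0.025 ]
lipnear [ 0.4715 -0.255   0.025 ]
pivot [ 0.4358 -0.0361  0.076 ]
kend [ 0.4273 -0.1338  0.076 ]
flfarL [ 0.5317 -0.1543  0.04  ]
flfarR [ 0.536  -0.2114  0.04  ]
flnearL [ 0.4703 -0.1608  0.04  ]
flnearR [ 0.4756 -0.2172  0.04  ]
reelmid [ 0.502  -0.1833  0.063 ]
cap [0.3919 0.0205 0.031 ]
scene: pivot [ 0.4307 -0.0394  0.076 ] kend [ 0.4188 -0.1261  0.076 ] stopfar [0.5039 0.0526 0.062 ] stopnear [0.4309 0.0404 0.062 ] lipfar [ 0.5406 -0.2424  0.025 ] lipnear [ 0.467  -0.2551  0.025 ]
```

Both views agree to about 5 mm, and the sizes check out:
- Gutter axis is (-0.115, 0.993), with its origin at about (0.491, -0.102).
- Reel is at about (0.503, -0.186).
- Keeper is at about -0.2 rad.

I'll go above a spot behind the reel, with the fingers nearly closed and the closing line across the gutter.

Emit:
drive_tool --series '[[[2.5, 4, 0], 8], [[2.5, 4, 0], 8], [[2.5, 4, 0], 8], [[3.5, 4, 0], 8], [[3.5, 4, 0], 8], [[4, 4, -1], 8], [[4, 4, -2], 8], [[4, 4, -2], 8], [[4, 3, -2], 8], [[3.8, 2, -2], 9.3]]' --hand 0.95 --newtons 20

```text
time: 1.35
ee_pos: [0.5096, -0.2309, 0.1399]
eef_rot: [0.663, 0.749, 0.0, -0.0]
ft_force: [-0.3, -2.1, 0.4]
width: 0.0053
grip_force: 0.0
```

```bash
python3 - <<'E'
from bench import r, vision
import cv2,numpy as np
a=vision.camera("top")["color"][170:260,255:375,::-1];b=vision.camera("scene")["color"][150:265,285:400,::-1]
cv2.imwrite("pics/p1.png",np.hstack([cv2.resize(a,(480,360),interpolation=2),cv2.resize(b,(310,360),interpolation=2)]))
print(r.read_state()["ee_pos"])
E
```

```text
[ 0.51045841 -0.22818973  0.13797714]
```

View pics/p1.png

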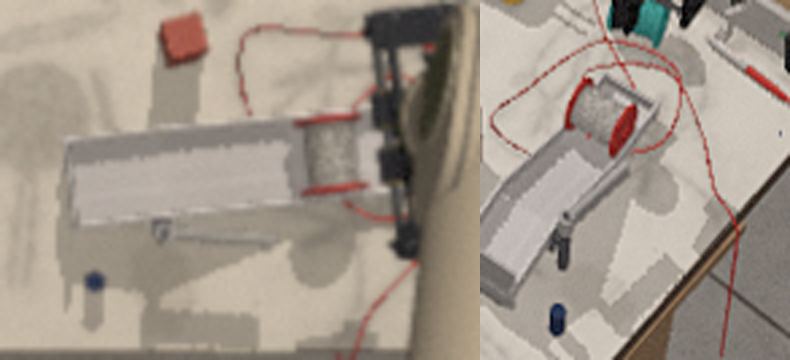

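The fingers hang behind the reel, at about column 392 in the picture, centred on the gutter. At 26 mm the fingertips clear even the lip (22 mm), so I descend.

Emit:
drive_tool --series '[[[-0.1, -0.4, -1], 0], [[0, 0, -2], 0], [[0, 0, -2], 0], [[0, 0, -2], 0], [[0, 0, -1], 0], [[0, 0, -1], 0], [[0, 0, -1], 0], [[0, 0, -0.5], 0], [[0, 0, 0], 0], [[0, 0, 0], 0]]'

```text
time: 2.7
ee_pos: [0.5077, -0.2368, 0.0359]
eef_rot: [0.665, 0.747, 0.0, 0.0]
ft_force: [-0.1, 0.4, -0.9]
width: 0.0043
grip_force: 0.0
```

Emit:
drive_tool --series '[[[-0.1, 1, 0], 0], [[-0.1, 0.6, 0], 0], [[-0.1, 0.8, 0], 0], [[-0.1, 0.9, 0], 0], [[-0.1, 0.9, 0], 0], [[-0.1, 0.9, 0.1], 0], [[-0.1, 0.9, 0.23], 0], [[-0.1, 0.9, 0.23], 0], [[-0.1, 0.9, 0.23], 0], [[-0.1, 0.7, 0.18], 0]]'

```text
time: 3.95
ee_pos: [0.4974, -0.1511, 0.0455]
eef_rot: [0.665, 0.747, 0.0, 0.0]
ft_force: [0.7, -2.5, 1.3]
width: 0.004
grip_force: 1.5
```

```bash
python3 - <<'E'
from bench import r, vision
import cv2,numpy as np
a=vision.camera("top")["color"][170:260,255:375,::-1];b=vision.camera("scene")["color"][150:265,265:380,::-1]
cv2.imwrite("pics/p2.png",np.hstack([cv2.resize(a,(480,360),interpolation=2),cv2.resize(b,(310,360),interpolation=2)]))
s=r.read_state();print(s["ee_pos"],s["ft_force"])
E
```

```text
[ 0.49729469 -0.15035984  0.0453167 ] [ 0.77708275 -0.72156087 -0.07122494]
```

View pics/p2.png

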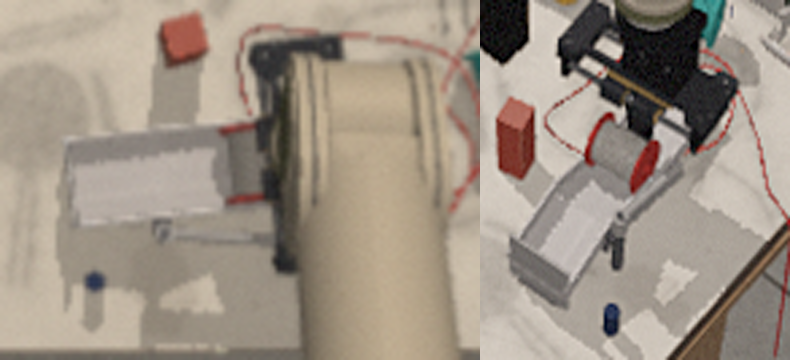

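The reel is on the ramp, squarely in front of the fingers, and the force is small. I keep pushing to the crest.

Emit:
drive_tool --series '[[[-0.1, 0.8, 0.2], 0], [[-0.1, 0.9, 0.22], 0], [[-0.1, 0.9, 0.22], 0], [[-0.1, 0.9, 0.22], 0], [[-0.1, 0.9, 0.22], 0], [[-0.1, 0.9, 0.22], 0], [[-0.1, 0.9, 0.22], 0], [[-0.1, 0.8, 0.2], 0], [[-0.1, 0.8, 0.2], 0], [[-0.1, 0.8, 0.15], 0]]'

```text
time: 5.3
ee_pos: [0.4871, -0.0646, 0.0659]
eef_rot: [0.665, 0.747, 0.0, -0.0]
ft_force: [-0.1, -0.6, -0.7]
width: 0.0039
grip_force: 0.0
```

Emit:
drive_tool --series '[[[-0.1, 0.8, 0], 0], [[-0.1, 0.8, 0], 0], [[0, 0.4, 0], 0], [[0, 0, 0], 0], [[0, 0, 0], 0], [[0.1, -1, 0], 0], [[0.2, -2, 0.5], 0], [[0.2, -2, 1], 0], [[0.2, -2, 1.5], 0], [[0.2, -2, 1.5], 0]]'

```text
time: 6.55
ee_pos: [0.4943, -0.1374, 0.1114]
eef_rot: [0.665, 0.747, -0.0, 0.0]
ft_force: [-0.4, 1.0, 0.4]
width: 0.0044
grip_force: 0.0
```

```bash
python3 - <<'E'
from bench import r, vision
import cv2,numpy as np
a=vision.camera("top")["color"][170:260,255:375,::-1];b=vision.camera("scene")["color"][150:265,265:380,::-1]
cv2.imwrite("pics/p3.png",np.hstack([cv2.resize(a,(480,360),interpolation=2),cv2.resize(b,(310,360),interpolation=2)]))
s=r.read_state();print(s["ee_pos"],s["ft_force"])
E
```

```text
[ 0.49509398 -0.1391276   0.11224725] [ 0.38649879 -0.09320303 -1.16682031]
```

View pics/p3.png

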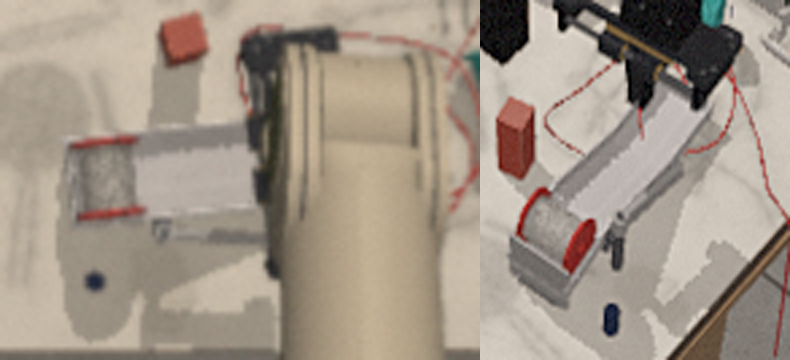

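The reel rests at the end stop: its rear flange edge is near column 143 in the picture and the keeper is still open. Now I move to the robot's side of the keeper and work out the sweep.

Emit:
drive_tool --series '[[[-1, 0.3, 0.3], 0], [[-1.5, 0.5, 0], 0], [[-1.5, 0.5, 0], 0], [[-1.5, 0.5, 0], 0], [[-1.5, 0.4, 0], 0], [[-1.5, 0.2, 0], 0], [[-1, 0, 0], 0], [[-0.7, 0, 0], 0], [[0, 0, 0], 0], [[0, 0, 0], 0]]'

```text
time: 7.9
ee_pos: [0.3928, -0.1117, 0.114]
eef_rot: [0.665, 0.747, 0.0, 0.0]
ft_force: [0.5, 0.4, 0.0]
width: 0.0042
grip_force: 0.0
```

```bash
python3 - <<'E'
from bench import r
import numpy as np
print(r.read_state()["ee_pos"])
P=np.array([.432,-.037]);ex=np.array([-.115,.9934]);ey=np.array([-.9934,-.115])
for t in [-.5,-.2,0,.2,.4,.6,.8,1,1.2,1.35,1.5,1.57]:
    c,s=np.cos(t),np.sin(t);m=5+17*abs(c)+9.5*abs(s)
    a=-70*c-m*s;b=-70*s+m*c
    print(t,(P+(a*ex+b*ey)/1000).round(4))
E
```

```text
[ 0.39275305 -0.11174195  0.11404718]
-0.5 [ 0.383  -0.0927]
-0.2 [ 0.4026 -0.1048]
0 [ 0.4182 -0.1091]
0.2 [ 0.4313 -0.1109]
0.4 [ 0.4453 -0.1099]
0.6 [ 0.4595 -0.1058]
0.8 [ 0.4731 -0.0984]
1 [ 0.4851 -0.0877]
1.2 [ 0.4947 -0.0741]
1.35 [ 0.4997 -0.0623]
1.5 [ 0.5026 -0.0496]
1.57 [ 0.5032 -0.0434]
```

Emit:
drive_tool --series '[[[-0.3, 0, -0.5], 0], [[0, 0, -1], 0], [[0, 0, -1], 0], [[0, 0, -1], 0], [[0, 0, -0.8], 0], [[0, 0, -0.3], 0], [[0, 0, 0], 0], [[0, 0, 0], 0], [[0.6, 0.1, 0], 0], [[0.6, 0, 0], 0]]'

```text
time: 9.15
ee_pos: [0.4021, -0.1108, 0.0682]
eef_rot: [0.665, 0.747, 0.0, 0.0]
ft_force: [0.0, 0.3, -0.5]
width: 0.0044
grip_force: 0.0
```

Emit:
drive_tool --series '[[[0.8, 0, 0], 0], [[0.8, 0, 0], 0], [[0.7, 0, 0], 0], [[0.7, 0, 0], 0], [[0.7, 0.1, 0], 0], [[0.7, 0.2, 0], 0], [[0.7, 0.2, 0], 0], [[0.7, 0.3, 0], 0], [[0.7, 0.5, 0], 0], [[0, 0, 0], 0]]'

```text
time: 10.4
ee_pos: [0.4671, -0.0971, 0.0681]
eef_rot: [0.665, 0.747, 0.0, 0.0]
ft_force: [0.6, 0.1, -0.1]
width: 0.0048
grip_force: 0.0
```

Next is the rest of the arc, to about 1.5 rad.

Emit:
drive_tool --series '[[[0.6, 0.3, 0], 0], [[0.6, 0.5, 0], 0], [[0.6, 0.6, 0], 0], [[0.5, 0.6, 0], 0], [[0.5, 0.7, 0], 0], [[0.4, 0.7, 0], 0], [[0.2, 0.7, 0], 0], [[0.1, 0.6, 0], 0], [[0, 0, 0], 0], [[0, 0, 0], 0]]'

```text
time: 11.65
ee_pos: [0.5014, -0.0508, 0.068]
eef_rot: [0.665, 0.747, 0.0, 0.0]
ft_force: [1.0, -0.4, -0.3]
width: 0.0042
grip_force: 0.0
```

```bash
python3 - <<'E'
from bench import r, vision
import cv2,numpy as np
a=vision.camera("top")["color"][170:260,255:375,::-1];b=vision.camera("scene")["color"][165:265,265:365,::-1]
cv2.imwrite("pics/p4.png",np.hstack([cv2.resize(a,(400,300),interpolation=2),cv2.resize(b,(400,400),interpolation=2)[:300]]))
s=r.read_state();print(s["ee_pos"],s["ft_force"])
E
```

```text
[ 0.50138963 -0.05098265  0.0680086 ] [-0.42085014 -0.26602567  0.37084229]
```

View pics/p4.png

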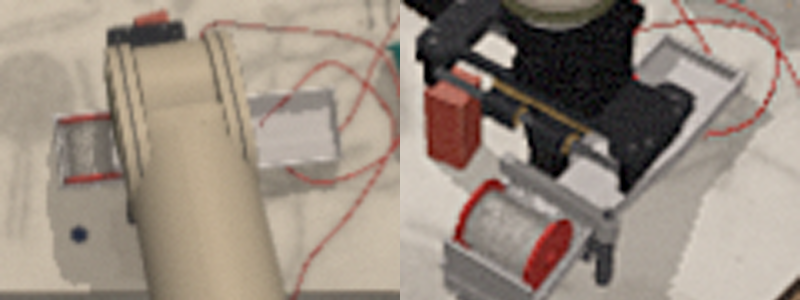

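The bar lies nearly square behind the reel (scene crop, from (610,215) to (505,165)). I nudge it gently towards its stop.

Emit:
drive_tool --series '[[[0, 0.2, 0], 0], [[0, 0.1, 0], 0], [[0, 0.1, 0], 0], [[0, 0.1, 0], 0], [[0, 0.1, 0], 0], [[0, 0, 0], 0], [[0, 0, 0], 0], [[0, 0, 0], 0], [[0, 0, 0], 0], [[0, 0, 0], 0]]'

```text
time: 13.0
ee_pos: [0.5013, -0.0457, 0.068]
eef_rot: [0.665, 0.747, -0.0, 0.0]
ft_force: [-1.6, -5.0, 0.0]
width: 0.0043
grip_force: 2.6
```

A reaction of -5 N shows the bar is against its stop. I back off and rise.

Emit:
drive_tool --series '[[[0, -0.5, 0], 0], [[0.1, -1.5, 0], 0], [[0.1, -1.5, 0.5], 0], [[0, 0, 2], 0], [[0, -1, 3], 0], [[0, -3, 3], 0], [[-1, -4, 3], 0], [[-1, -4, 2], 0], [[-1, -4, 0], 0], [[0, -2, 0], 0]]'

```text
time: 14.25
ee_pos: [0.4723, -0.263, 0.2034]
eef_rot: [0.666, 0.746, -0.0, 0.0]
ft_force: [0.6, 1.2, -0.8]
width: 0.0043
grip_force: 0.0
```

```bash
python3 - <<'E'
from bench import r, vision
import cv2,numpy as np
a=vision.camera("top")["color"][170:260,255:375,::-1];b=vision.camera("scene")["color"][165:265,265:365,::-1]
cv2.imwrite("pics/p5.png",np.hstack([cv2.resize(a,(400,300),interpolation=2),cv2.resize(b,(400,400),interpolation=2)[:300]]))
s=r.read_state();print(s["ee_pos"],s["ft_force"])
E
```

```text
[ 0.47285096 -0.26205098  0.20270558] [ 0.20155623 -0.6809476   0.34173189]
```

View pics/p5.png

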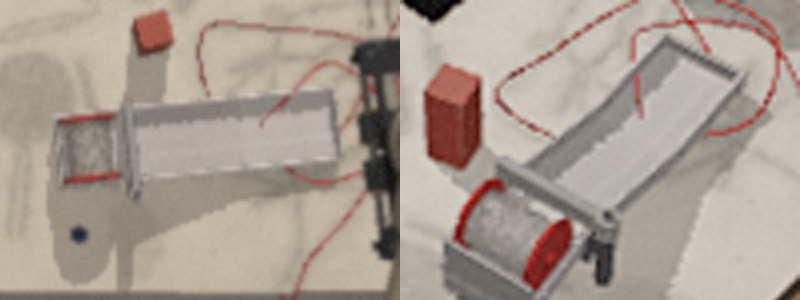

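The keeper lies square across the gutter (column 131 in the top crop), the reel is at the stop, the bystanders are in place and the arm is clear. I hand in.

```bash
python3 -c "
from bench import r
print(r.close_job())"
```

```text
the job is handed in; nothing more can be done
None
```

The reel rests against the end stop with the keeper square across the gutter behind it; no bystander in the last pictures had visibly moved, and the job is handed in (no verdict was returned).

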